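# Hang the broad job hanger on the queue rail

## Robot

A 6-joint arm with a two-finger parallel gripper is mounted at the origin on a cart in front of the work surface, level with it; the furniture and walls round the work are solid. World frame = base frame: x ahead of the robot, y to its left, z up, the work surface at z = 0. Lengths are in m, angles in rad, forces in N, time in s.
With the tool pointing down it reaches from about 0.425 to 0.95 m from the base axis. Payload 3.5 kg.
Tool frame: the origin (TCP) lies between the finger pads; the fingertips stand 22 mm ahead of it and the grasp point (between the pads) lies 3 mm ahead of it (ctrl.nose_length is the z of the fingertips in the tool frame, in m); z points along the fingers, y is the line along which they close (so a half turn about z gives the same grasp; the last joint's range is limited). The gripper opens to 85 mm and grips with 20 to 120 N. Pads are 22 mm wide; open, the fingers measure 114 mm over their backs; the gripper's body (76 mm by 85 mm) begins 54 mm behind the grasp point. The pads swing forward as they close: fully open they stand 13 mm farther back than shut.
Start: joints at [1.197, 0.286, 1.577, -0, 1.279, -0.15], TCP at [0.15, 0.658, 0.253] pointing down, gripper open.
Joint ranges: [-2.77, 2.77], [-0.9, 2.22], [0.21, 2.48], [-1.53, 4.67], [0.24, 2.81], [-2.84, 2.84]. Speed limits (rad/s): [2.79, 2.79, 3.14, 3.14, 3.14, 3.14].

## Interface

Orientations are given as a unit quaternion [x, y, z, w].
In Python, from plant import ctrl gives the robot as it stands. The module is installed in compiled form; this text tells all that it offers.
- The arm moves only by the tool send_rows, never from a script. Its argument "rows" is text: rows parted by semicolons, each of 7 numbers parted by spaces: the turn, a rotation vector about the tool's x, y, z in normalised numbers (1 is 90 degrees), then the shift along the tool's x, y, z in parts of the range, where 1.0 means 1000 mm, then the opening, from -1 (shut) to 1 (fully open). A call has 1 to 8 rows; each row is the pose to reach, as a shift and turn from the pose commanded when the call began, along the tool's axes at that moment; what a row does not reach only later rows make up. A row lasts 1/8 s, in which the tool goes at most 62.5 mm and 10.7 degrees, less where a joint would pass 70% of its speed; a pose out of reach is approached as far as the arm can. No shift or turn number may pass 1 either way. A call with a gripper value outside its range is refused whole. The fingers move at their own pace and stop on an object; "grip_force" is the grip in N (left out, the last holds). Time passes only in rows, so rows that repeat a pose let the fingers close. It gives the time, the measured TCP pose, the force, the opening and the grip force at its end, in the units of the state.
- ctrl.get_state(): the state, without advancing time (a new reading comes with each control period).
- ctrl.read_camera(name): name is "side" or "top" or "wrist"; returns a dict with "color" (384x512x3 uint8, red, green, blue), "fx", "fy", "cx", "cy" (pixels), "extrinsics" (4x4, takes a point from world to camera coordinates). Camera axes: x right, y down, z forward; pixel columns grow to the right and rows downward; lengths in m; the calibration is good to about 2 mm. A picture is of the moment at which its call begins. There is no depth.
- ctrl.sign_off(): hands the job in; it is judged then, once.
Trained networks look in a picture, given as the dict that the camera call returned (one of the last four; its "shot" number tells which), for a name from the list of things; names that differ only in an ending like _2 or _b are one class to them, and where a whole thing is asked for, a point or a joint stands for the part that bears it (a point fixed in the world has none). Each returns a list of dicts, best first, with "p" (0 to 1); they miss things now and then, are a little off and sometimes report something else, mostly with a low value. They report only what shows in the picture. A call takes as long as a camera call.
- ctrl.look_for(picture, target): "position" ([x, y, z] in m, in the coordinates of the camera as it stood for that picture, good to about 4 mm: the middle of the surface that is visible of it).
The state is a dict: "time": time; "qpos": joint angles; "dq": joint speeds; "joint_efforts": joint torques, N m; "eef_pos": TCP position; "tcp_rot": TCP orientation; "contact_force": force on the tool from outside, world axes, zero at the start; "wrist_torque": the same for the moment, N m; "opening": opening from 0.0 (shut) to 1.0 (fully open); "finger_force": force on a finger pad.
Only numpy, scipy, OpenCV 4.12 (cv2) and the standard library are available. Lean on these libraries where they do the work, as an engineer would, in place of code of your own. Each camera call takes 0.05 s, during which the arm holds its last target. There are 200 camera calls.

## Task

Take the broader of the two grey card hangers out of its block and hook it over the left half of the horizontal rail. Then, with it still hooked on, slide it to the right along the rail until it hangs straight, centred above the little pointer on the rail's base, and let go. Leave the narrow hanger standing in its block.

Things in the scene. Friction and masses are not known exactly. Their poses are not given: they have to be found in the camera images.
- broad_hanger: The hanger to hang: grey plastic, 150 mm tall, about 0.12 kg. Its lower part is a card plate 90 mm wide (y), 70 tall, 5 thick (x), white card on the robot's side (-x). Origin: centre of the plate's lower edge, z up. Above the plate are the hook and a grip tab. It starts upright in the slot of a black block, 30 mm deep, leaning up to 3 degrees; pull it straight up more than 35 mm.
- broad_hanger_seat (a point): Seat of its hook, where the rail's axis lies when it hangs (then balanced upright): 16.5 mm behind (+x) and 95 mm above the origin, hanger's axes. The hook, 40 mm wide, opens downward: plate side in front (-x), steel lip 8 mm thick behind (+x), 28 mm free between them, a V roof that centres on the rail. The lip ends 28 mm below the seat.
- broad_hanger_tab (a point): Grip point in the broad hanger's tab, 37 mm straight above the seat. The tab is 10 mm thick (x), 30 mm wide (y); it reaches from 24 mm below this point (the top of the hook's roof) to 18 mm above it. Take it from above, the fingers closing along the hanger's x.
- narrow_hanger: The other hanger, to be left standing in its own black block: the same shape and hook, but its card plate is only 55 mm wide. Origin: centre of the plate's lower edge; x, y, z as for the broad one.
- rail: Fixed queue rail: dark steel base plate 90 x 370 x 12 mm (origin: centre of its underside, z up), two posts 340 mm apart carrying a round steel bar of 12 mm diameter along its y; +y is the left end seen from the robot. Black end collars, 20 mm in diameter and 20 mm long, are centred on the bar at the posts; nothing stands higher.
- rail_mid (a point): Middle of the rail's bar, on its axis, 165 mm above the bench; axes of the rail (y along the bar, +y to the left). The left half is y > 0. Mind the tall red microscope left of the rail: the arm may start close beside it; first back off 5 cm to -x, +y and climb to 0.5 m before swinging over to the work.
- pointer: Small pointer fixed on the front of the rail's base, 33 mm in front of the bar: black foot 18 x 22 mm with an upright aluminium cone, tip 28 mm above the origin (underside of the foot), well below a hung hanger. Axes as the rail's. It stands 50 to 100 mm right of the rail's middle and marks where along the bar the hanger belongs.

How it is judged:
On the way, in this order (a step that is already met when the one before it is completed fails the run):
1. the broad hanger's hook is over the left half of the rail (x of broad_hanger_seat in the frame of rail_mid between -0.012 and 0.012 m and z of broad_hanger_seat in the frame of rail_mid between -0.006 and 0.012 m and y of broad_hanger_seat in the frame of rail_mid between 0 and 0.16 m and angle between the y axis of broad_hanger and the y axis of rail, either way round below 0.26 rad), for 0.2 s.
2. still hooked on the rail, the hanger slides towards the pointer (passes 20 to 45 mm left of it) (x of broad_hanger_seat in the frame of rail_mid between -0.012 and 0.012 m and z of broad_hanger_seat in the frame of rail_mid between -0.006 and 0.012 m and y of broad_hanger_seat in the frame of pointer between 0.02 and 0.045 m and angle between the y axis of broad_hanger and the y axis of rail, either way round below 0.26 rad), for 0.04 s.
At the end, for the whole second after the job is handed in: The broad hanger rests hooked on the rail's bar (seat within 8 mm sideways and 6 mm in height of the bar's axis), within 15 mm of the pointer along the bar, upright and in line with the bar within 15 degrees, at rest; the narrow hanger still stands upright within 30 mm of its place (x of broad_hanger_seat in the frame of rail_mid between -0.008 and 0.008 m and z of broad_hanger_seat in the frame of rail_mid between -0.006 and 0.006 m and y of broad_hanger_seat in the frame of pointer between -0.015 and 0.015 m and angle between the y axis of broad_hanger and the y axis of rail, either way round below 0.26 rad and angle between each of broad_hanger, narrow_hanger's own z axis and vertical below 0.26 rad and linear speed of broad_hanger below 0.03 m/s); the robot touches nothing.
It fails at once if the narrow hanger is moved more than 30 mm (distance of narrow_hanger from where it was at the start of the episode above 0.03 m).
It also fails if it takes over 54 s, if anything falls off the work surface, if the arm or the gripper's body presses on something with over 40 N, if the wrist force passes 120 N, or if a joint passes its speed limit or range.

## Working session

There is one attempt and no reset: what is moved stays moved. The work goes in short steps, Python scripts to look and compute and a tool call to move; the robot and the scene stay as the last step left them, time stands still between calls to the robot, and variables do not carry over. Pictures are saved under pics/ and viewed, at most 10 in all, crops included, and the job is handed in when it is done.

Besides the shell and the picture viewer there is one more tool, called after "Request:" as a command line: name --argument value ..., lists and objects as JSON in quotes. send_rows: Moves the arm, as the interface text tells. Its arguments: {"type":"object","properties":{"rows":{"type":"string"},"grip_force":{"type":"number"}},"required":["rows"]}

```bash
mkdir -p pics; cat > h.py <<'E'
import numpy as np, cv2
from plant import ctrl
from scipy.spatial.transform import Rotation as R
def look(cam, names, save=None):
    p=ctrl.read_camera(cam); T=np.linalg.inv(p["extrinsics"])
    if save: cv2.imwrite(save,p["color"][:,:,::-1])
    for n in names:
        for d in ctrl.look_for(p,n)[:3]:
            print(cam,n,round(d["p"],2),np.round((T@np.r_[d["position"],1])[:3],4))
    return p
def proj(p,pts):
    c=(p["extrinsics"]@np.c_[np.atleast_2d(pts),np.ones(len(np.atleast_2d(pts)))].T)[:3]
    return np.c_[p["fx"]*c[0]/c[2]+p["cx"],p["fy"]*c[1]/c[2]+p["cy"]]
def ray(p,u,v,z=None,x=None):
    T=np.linalg.inv(p["extrinsics"]); o=T[:3,3]; d=T[:3,:3]@[(u-p["cx"])/p["fx"],(v-p["cy"])/p["fy"],1]
    return o+d*((z-o[2])/d[2] if z is not None else (x-o[0])/d[0])
def state():
    s=ctrl.get_state(); print("t",s["time"],"tcp",np.round(s["eef_pos"],4),"rot",np.round(s["tcp_rot"],4),"F",np.round(s["contact_force"],1),"open",round(float(s["opening"]),3),"ff",s["finger_force"],"q",np.round(s["qpos"],3)); return s
def shift(target):
    s=ctrl.get_state(); r=R.from_quat(s["tcp_rot"]); print("tool axes\n",np.round(r.as_matrix(),3)); print("shift mm",np.round(r.inv().apply(np.array(target)-s["eef_pos"])*1000,1))
E
python3 - <<'E'
from h import *
s=state();shift(s["eef_pos"])
N=["broad_hanger","broad_hanger_seat","broad_hanger_tab","narrow_hanger","rail","rail_mid","pointer"]
for c in("side","top"):
    p=look(c,N,f"pics/{c}0.png");print(c,np.round(np.linalg.inv(p["extrinsics"]),3),p["fx"],p["cx"],p["cy"])
E
```

```text
t 0.0 tcp [0.1496 0.6576 0.252 ] rot [ 1.117e-01  9.937e-01 -1.100e-03 -3.000e-04] F [-0.2  0.5 -0.6] open 1.004 ff 0.0 q [ 1.197  0.287  1.578  0.     1.279 -0.15 ]
tool axes
 [[-0.975  0.222 -0.001]
 [ 0.222  0.975 -0.002]
 [ 0.    -0.002 -1.   ]]
shift mm [0. 0. 0.]
side broad_hanger 0.78 [0.454  0.0629 0.0933]
side broad_hanger_seat 0.8 [0.458  0.0621 0.0948]
side broad_hanger_tab 0.9 [0.456  0.069  0.0943]
side broad_hanger_tab 0.35 [ 0.6039 -0.0463  0.0078]
side narrow_hanger 0.84 [ 0.4639 -0.1777  0.1047]
side rail 0.75 [ 0.6048 -0.0466  0.0123]
side rail_mid 0.98 [ 0.6042 -0.0462  0.0095]
side rail_mid 0.73 [ 0.4609 -0.1777  0.1002]
side [[ 0.913 -0.247  0.326  0.258]
 [-0.409 -0.538  0.737 -0.658]
 [-0.007 -0.806 -0.592  0.64 ]
 [ 0.     0.     0.     1.   ]] 442.61428935011094 252.6207687727135 191.18894966766626
top broad_hanger 0.74 [ 0.4596 -0.1625  0.1017]
top broad_hanger 0.63 [0.4591 0.0754 0.1017]
top broad_hanger_seat 0.75 [0.4582 0.0739 0.1024]
top broad_hanger_tab 0.76 [0.4568 0.0728 0.1009]
top narrow_hanger 0.96 [ 0.4586 -0.165   0.1004]
top rail 0.94 [ 0.6076 -0.0023  0.0107]
top rail_mid 0.63 [ 0.6068 -0.0036  0.0103]
top pointer 0.57 [ 0.5712 -0.0568  0.0174]
top [[-0.009 -0.981  0.194  0.343]
 [-1.     0.01   0.002 -0.023]
 [-0.004 -0.194 -0.981  1.049]
 [ 0.     0.     0.     1.   ]] 470.9070215522861 255.2257676680938 190.50216517299867
```

View pics/side0.png

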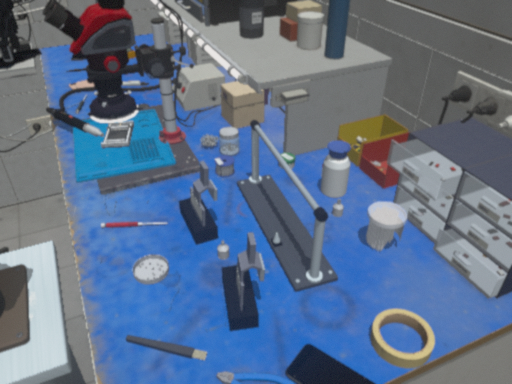

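View pics/top0.png

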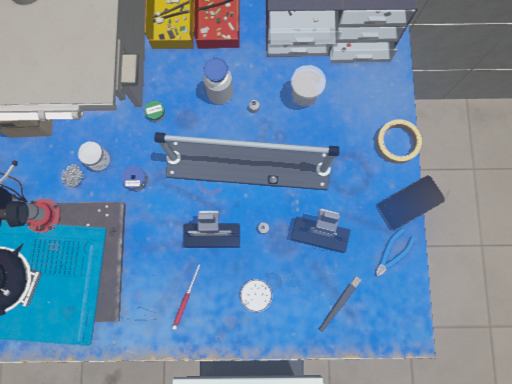

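The side view shows two hangers in blocks: the far-left one near (200,210) and the near-right one near (243,285). The bar runs from the collar at (255,125) to the one at (320,213), with the pointer at (277,238). In the top view the hangers are at (210,230) and (322,230), the collars at (160,137) and (334,150), and the pointer at about (273,180). Next I'll zoom in to tell broad from narrow.

```bash
python3 - <<'E'
from h import *
a=cv2.imread("pics/side0.png")[150:335,165:340];b=cv2.imread("pics/top0.png")[120:260,145:365]
f=lambda i,w,h:cv2.resize(i,(w,h),interpolation=cv2.INTER_CUBIC)
A=f(a,350,370);B=f(b,440,280)
o=np.zeros((560,790,3),np.uint8);o[:370,:350]=A;o[:280,350:]=B
cv2.imwrite("pics/z.png",o)
p=ctrl.read_camera("top")
L=ray(p,160,137,z=.175);Rr=ray(p,334,150,z=.175);print(L,Rr,np.linalg.norm(L-Rr),(L+Rr)/2)
print("ptr",ray(p,273,180,z=.04-.0))
E
```

```text
[0.62353602 0.16199761 0.175     ] [ 0.59383358 -0.17383151  0.175     ] 0.33714007512464284 [ 0.6086848  -0.00591695  0.175     ]
ptr [ 0.56572235 -0.06045017  0.04      ]
```

View pics/z.png

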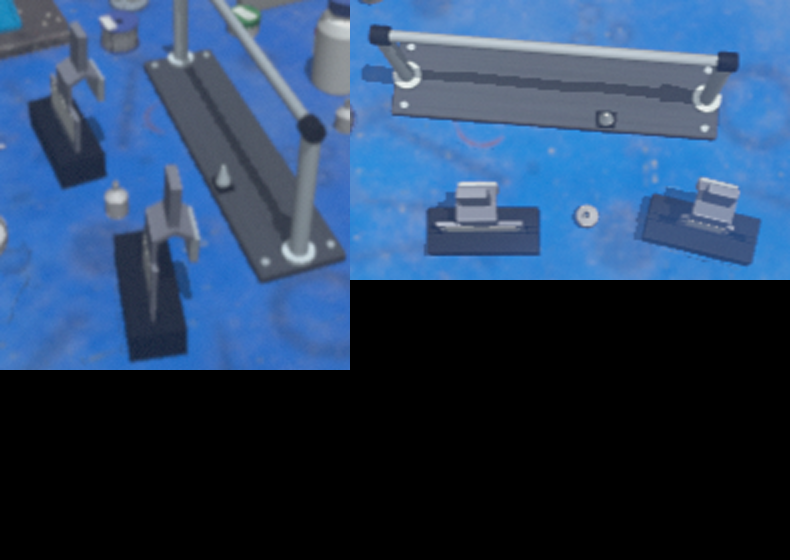

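The top crop settles it. The left plate spans about 44 px (90 mm), so the left hanger at y≈0.075 is the broad one. The right plate spans about 26 px (55 mm), so that one is narrow. I'll back off and climb now.

The manual's scale: shifts go in shares of 1000 mm and turns go in shares of 90 degrees. Converting my numbers, -250 mm / 1000 = -0.25, -180 mm / 1000 = -0.18.

Request:
send_rows --rows "0 0 0 0.042 0.026 0 1;0 0 0 0.042 0.026 0 1;0 0 0 0.042 0.026 -0.06 1;0 0 0 0.042 0.026 -0.12 1;0 0 0 0.042 0.026 -0.18 1;0 0 0 0.042 0.026 -0.25 1;0 0 0 0.042 0.026 -0.25 1"

```text
time: 1.72
eef_pos: [0.1152, 0.6926, 0.512]
tcp_rot: [0.112, 0.994, 0.006, 0.001]
contact_force: [-0.3, 0.5, -0.2]
opening: 0.996
finger_force: 0.0
```

```bash
python3 - <<'E'
from h import *
state();shift([0.475,0.073,0.40])
E
```

```text
t 1.725 tcp [0.1152 0.6926 0.512 ] rot [0.1119 0.9937 0.0062 0.0015] F [-0.3  0.5 -0.2] open 0.996 ff 0.0 q [ 1.262  0.283  1.123 -0.     1.723 -0.085]
tool axes
 [[-0.975  0.222  0.004]
 [ 0.222  0.975  0.012]
 [-0.001  0.013 -1.   ]]
shift mm [-488.4 -525.4  106. ]
```

In the tool's units: -525 mm / 1000 = -0.525, -488 mm / 1000 = -0.488, 77 degrees / 90 = 0.8556.

Request:
send_rows --rows "0 0 0.1111 -0.061 -0.066 0 1;0 0 0.2222 -0.122 -0.132 0 1;0 0 0.3333 -0.183 -0.197 0 1;0 0 0.4333 -0.244 -0.263 0 1;0 0 0.5333 -0.305 -0.329 0 1;0 0 0.6444 -0.366 -0.395 0 1;0 0 0.7556 -0.427 -0.46 0 1;0 0 0.8556 -0.488 -0.525 0 1"

```text
time: 2.72
eef_pos: [0.3653, 0.2577, 0.5022]
tcp_rot: [0.708, 0.706, -0.001, 0.0]
contact_force: [1.5, 0.6, 0.1]
opening: 0.999
finger_force: 0.0
```

```bash
python3 - <<'E'
from h import *
state();shift([0.44,0.073,0.40])
E
```

```text
t 2.725 tcp [0.3653 0.2577 0.5022] rot [ 7.079e-01  7.063e-01 -5.000e-04  0.000e+00] F [1.5 0.6 0.1] open 0.999 ff 0.0 q [ 0.387 -0.306  1.724 -0.     1.724  0.389]
tool axes
 [[ 0.002  1.    -0.001]
 [ 1.    -0.002 -0.001]
 [-0.001 -0.001 -1.   ]]
shift mm [-184.4   75.2  102.3]
```

In the tool's units: -184 mm / 1000 = -0.184, -175 mm / 1000 = -0.175.

Request:
send_rows --rows "0 0 0 -0.06 0.03 0.015 1;0 0 0 -0.12 0.06 0.035 1;0 0 0 -0.175 0.085 0.05 1;0 0 0 -0.184 0.095 0.05 1;0 0 0 -0.184 0.095 0.05 1"

```text
time: 3.35
eef_pos: [0.4606, 0.0745, 0.4512]
tcp_rot: [0.707, 0.707, -0.001, -0.001]
contact_force: [-0.7, 0.2, 0.1]
opening: 0.998
finger_force: 0.0
```

```bash
python3 - <<'E'
from h import *
state()
N=["broad_hanger","broad_hanger_seat","broad_hanger_tab","narrow_hanger","rail","rail_mid","pointer"]
p=look("wrist",N,"pics/w1.png")
print(np.round(np.linalg.inv(p["extrinsics"]),3),p["fx"])
look("top",N); look("side",N)
E
```

```text
t 3.35 tcp [0.4606 0.0745 0.4512] rot [ 0.7074  0.7068 -0.0014 -0.0014] F [-0.7  0.2  0.1] open 0.998 ff 0.0 q [-0.057 -0.266  1.782 -0.     1.629 -0.057]
wrist broad_hanger 0.88 [0.4678 0.0741 0.1006]
wrist broad_hanger 0.48 [0.6133 0.0228 0.0149]
wrist broad_hanger_seat 0.79 [0.4698 0.0781 0.1023]
wrist broad_hanger_tab 0.85 [0.4673 0.0788 0.1027]
wrist narrow_hanger 0.74 [ 0.4692 -0.1578  0.1026]
wrist rail 0.79 [0.6169 0.0233 0.0102]
wrist rail_mid 0.59 [0.6138 0.0225 0.0138]
wrist pointer 0.65 [ 0.5713 -0.0583  0.0207]
[[ 1.     0.    -0.004  0.461]
 [-0.001 -0.955 -0.298  0.149]
 [-0.004  0.298 -0.955  0.572]
 [ 0.     0.     0.     1.   ]] 334.842487653248
top broad_hanger 0.82 [0.4615 0.0694 0.1041]
top broad_hanger_seat 0.81 [0.4606 0.0663 0.1028]
top broad_hanger_tab 0.86 [0.4573 0.0671 0.1032]
top broad_hanger_tab 0.44 [ 0.4565 -0.1665  0.102 ]
top narrow_hanger 0.77 [ 0.456 -0.167  0.102]
top rail 0.76 [ 0.6036 -0.0479  0.0098]
top rail_mid 0.79 [ 0.6029 -0.0493  0.0108]
top pointer 0.57 [ 0.5737 -0.0582  0.0143]
side broad_hanger 0.7 [0.4545 0.0596 0.0922]
side broad_hanger_seat 0.87 [0.4554 0.0661 0.0965]
side broad_hanger_seat 0.57 [ 0.6053 -0.0474  0.0092]
side broad_hanger_tab 0.59 [0.4551 0.0667 0.0943]
side rail 0.78 [ 0.6055 -0.0485  0.009 ]
side rail_mid 0.83 [ 0.6031 -0.0443  0.0118]
side rail_mid 0.3 [0.4531 0.0649 0.0958]
side pointer 0.42 [ 0.569  -0.0655  0.0195]
```

View pics/w1.png

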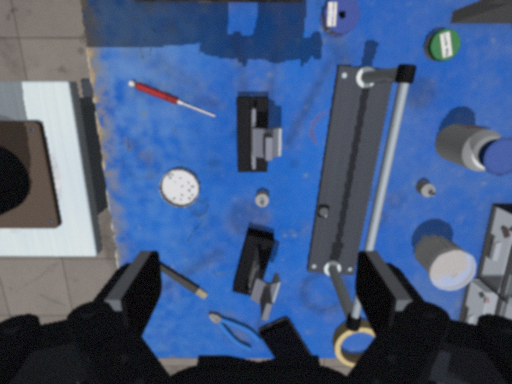

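Wrist view: the broad hanger is at (262,135) with its tab top near (268,143). The collars are at (405,74) and (353,323) and the pointer is at (323,212). I'll zoom in from three cameras to triangulate the tab.

```bash
python3 - <<'E'
from h import *
import pickle
P={c:ctrl.read_camera(c) for c in("top","side","wrist")}
pickle.dump(P,open("P.pkl","wb"))
B={"wrist":(225,90,65,90),"side":(170,150,65,95),"top":(175,195,75,60)}
o=np.zeros((600,800,3),np.uint8);x=0
for c,s in(("wrist",4),("side",4),("top",3.5)):
    u,v,w,h=B[c];i=P[c]["color"][v:v+h,u:u+w,::-1]
    i=cv2.resize(i,None,fx=s,fy=s,interpolation=cv2.INTER_CUBIC);o[:i.shape[0],x:x+i.shape[1]]=i;print(c,x,i.shape);x+=i.shape[1]
i=cv2.resize(np.ascontiguousarray(P["wrist"]["color"][185:235,300:350,::-1]),None,fx=4,fy=4,interpolation=cv2.INTER_CUBIC);o[390:590,0:200]=i
cv2.imwrite("pics/z2.png",o)
E
```

```text
wrist 0 (360, 260, 3)
side 260 (380, 260, 3)
top 520 (210, 262, 3)
```

View pics/z2.png

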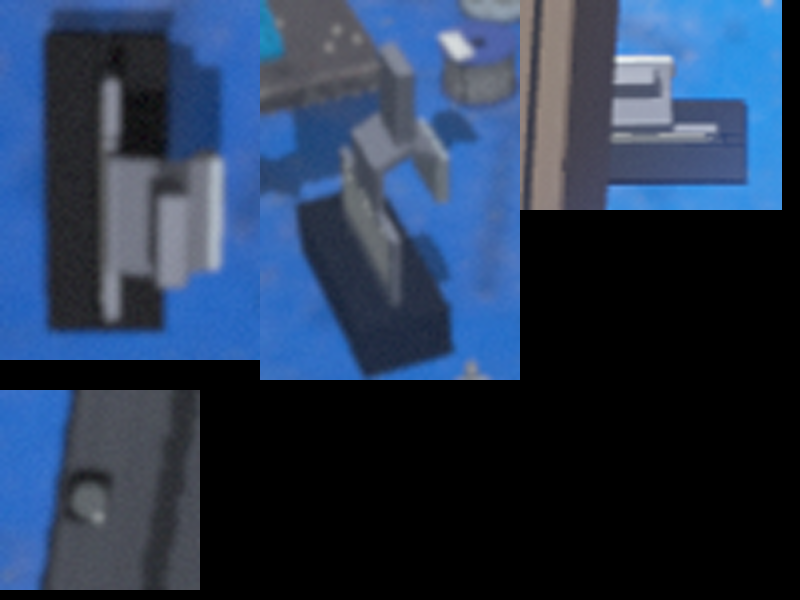

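The wrist crop shows the tab's top face centred at full-image pixel (268,150). In the side crop the tab top is at about (204.5,163). The pointer's cone tip is at about (325,217) and its foot centre at about (322,213).

```bash
python3 - <<'E'
from h import *
import pickle
P=pickle.load(open("P.pkl","rb"));w,s,t=P["wrist"],P["side"],P["top"]
M=lambda p:np.array([[p["fx"],0,p["cx"]],[0,p["fy"],p["cy"]],[0,0,1]])@p["extrinsics"][:3]
X=cv2.triangulatePoints(M(w),M(s),np.array([[268.],[150.3]]),np.array([[204.5],[163.]]));X=(X[:3]/X[3]).ravel();print("tabtop",X,proj(w,X),proj(s,X))
for z in(.15,.16,.17):print(z,ray(w,268,150.3,z=z))
for p,a,b in((w,(405,74),(353,323)),(t,(160,137),(334,150)),(s,(254.5,126),(320.5,214))):
    L=ray(p,*a,z=.165);Q=ray(p,*b,z=.165);d=(L-Q);m=(L+Q)/2
    print("bar",np.round(L,4),np.round(Q,4),"len",np.linalg.norm(d),"mid",np.round(m,4),"yaw",np.degrees(np.arctan2(-d[0],d[1])))
    e=d/np.linalg.norm(d)
    for q in((w,325,217),(t,273,179),(s,277,233)):
        r=ray(*q,z=.04);print("  ptr",np.round(r,4),"along",(r-m)@e,"front",np.cross(e,r-m)[2])
# plate ends on wrist: visible upper edge, block edges
print("plate yaw px",[np.round(ray(w,225+108/4,90+v/4,z=.08),4) for v in(78,320)])
print("tab edge",ray(w,225+157/4,90+195/4,z=.16),ray(w,225+157/4,90+288/4,z=.16))
E
```

```text
tabtop [0.47489086 0.07380104 0.1562735 ] [[269.14052123 150.59786161]] [[204.08890089 163.07123391]]
0.15 [0.47364152 0.07302036 0.15      ]
0.16 [0.47333476 0.07486176 0.16      ]
0.17 [0.47302801 0.07670317 0.17      ]
bar [0.6303 0.1652 0.165 ] [ 0.6003 -0.1784  0.165 ] len 0.34486183037644597 mid [ 0.6153 -0.0066  0.165 ] yaw -4.978976346635289
  ptr [ 0.576  -0.0623  0.04  ] along -0.05886390739943427 front 0.03428470538999424
  ptr [ 0.568  -0.0605  0.04  ] along -0.05778302221155089 front 0.04247717300477903
  ptr [ 0.5752 -0.0618  0.04  ] along -0.058491326327123255 front 0.03513081072110322
bar [0.6267 0.1641 0.165 ] [ 0.5967 -0.1756  0.165 ] len 0.3409958591887279 mid [ 0.6117 -0.0057  0.165 ] yaw -5.054379598367198
  ptr [ 0.576  -0.0623  0.04  ] along -0.059482570037067535 front 0.030562043903156713
  ptr [ 0.568  -0.0605  0.04  ] along -0.058412467356285074 front 0.03875592690581581
  ptr [ 0.5752 -0.0618  0.04  ] along -0.059111102791318 front 0.031408638831153995
bar [0.6262 0.1604 0.165 ] [ 0.5978 -0.1736  0.165 ] len 0.3352275477304875 mid [ 0.612  -0.0066  0.165 ] yaw -4.863624412630482
  ptr [ 0.576  -0.0623  0.04  ] along -0.058557783086153184 front 0.031146805338815087
  ptr [ 0.568  -0.0605  0.04  ] along -0.05746040644211402 front 0.039337080237119834
  ptr [ 0.5752 -0.0618  0.04  ] along -0.058183499330710924 front 0.031992158849003284
plate yaw px [array([0.4521, 0.1192, 0.08  ]), array([0.4519, 0.0299, 0.08  ])]
tab edge [0.4685286  0.08925534 0.16      ] [0.46878066 0.05994434 0.16      ]
```

In the tool's units: 220 mm / 1000 = 0.22, 180 mm / 1000 = 0.18.

Request:
send_rows --rows "0 0 0 -0.001 0.013 0.06 0;0 0 0 -0.001 0.013 0.12 0;0 0 0 -0.001 0.013 0.18 0;0 0 0 -0.001 0.013 0.22 0;0 0 0 -0.001 0.013 0.22 0;0 0 0 -0.001 0.013 0.22 0"

```text
time: 5.45
eef_pos: [0.4746, 0.0753, 0.2355]
tcp_rot: [0.706, 0.708, 0.001, 0.001]
contact_force: [0.3, -0.1, 0.2]
opening: 0.494
finger_force: 0.0
```

```bash
python3 - <<'E'
from h import *
s=state();shift([.474,.0735,.146])
p=look("wrist",["broad_hanger_tab"])
print(proj(p,[[.474,.0735,.157],[.474,.0735,.007]]))
q=ctrl.read_camera("side");i=np.hstack([cv2.resize(p["color"][:,:,::-1],(400,300)),cv2.resize(q["color"][130:280,130:330,::-1],(400,300))])
cv2.imwrite("pics/w2.png",i)
E
```

```text
t 5.45 tcp [0.4746 0.0753 0.2355] rot [0.706  0.7082 0.001  0.0012] F [ 0.3 -0.1  0.2] open 0.494 ff 0.0 q [-0.054 -0.139  2.061 -0.     1.217 -0.057]
tool axes
 [[-0.003  1.     0.003]
 [ 1.     0.003 -0.   ]
 [-0.     0.003 -1.   ]]
shift mm [-1.8 -0.9 89.5]
wrist broad_hanger_tab 0.68 [0.4727 0.0821 0.1061]
[[255.98612838 212.3873471 ]
 [256.34936456 161.68387047]]
```

View pics/w2.png

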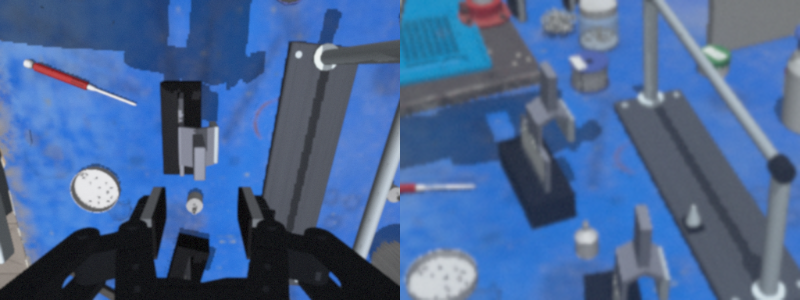

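In the wrist image the tab top is at (256,208) and centred between the fingers, against a prediction of (256,212). I'll descend straight down and grip.

In the tool's units: 89 mm / 1000 = 0.089, 75 mm / 1000 = 0.075.

Request:
send_rows --rows "0 0 0 0 0 0.04 0;0 0 0 0 0 0.075 0;0 0 0 0 -0.001 0.089 0;0 0 0 0 -0.001 0.089 0;0 0 0 0 -0.001 0.089 -0.4;0 0 0 0 -0.001 0.089 -1;0 0 0 0 -0.001 0.089 -1;0 0 0 0 -0.001 0.089 -1" --grip_force 50

```text
time: 6.6
eef_pos: [0.4717, 0.0753, 0.1465]
tcp_rot: [0.706, 0.708, -0.002, -0.002]
contact_force: [-4.9, -0.2, 8.7]
opening: 0.111
finger_force: 48.6
```

Request:
send_rows --rows "0 0 0 0 0 0 -1;0 0 0 0 0 0 -1;0 0 0 0 0 0 -1;0 0 0 0 0 0 -1" --grip_force 70

```text
time: 7.1
eef_pos: [0.4712, 0.0753, 0.1466]
tcp_rot: [0.706, 0.708, -0.002, -0.002]
contact_force: [-6.5, -0.5, 10.9]
opening: 0.11
finger_force: 68.2
```

In the tool's units: -135 mm / 1000 = -0.135, -110 mm / 1000 = -0.11.

Request:
send_rows --rows "0 0 0 0 -0.001 -0.01 -1;0 0 0 0 -0.001 -0.025 -1;0 0 0 0 -0.001 -0.045 -1;0 0 0 0 -0.001 -0.075 -1;0 0 0 0 -0.001 -0.11 -1;0 0 0 0 -0.001 -0.135 -1;0 0 0 0 -0.001 -0.135 -1;0 0 0 0 -0.001 -0.135 -1"

```text
time: 8.1
eef_pos: [0.4714, 0.0753, 0.2789]
tcp_rot: [0.706, 0.708, 0.0, 0.0]
contact_force: [0.1, 0.5, -1.8]
opening: 0.101
finger_force: 68.4
```

```bash
python3 - <<'E'
from h import *
s=state()
p=look("side",["broad_hanger","broad_hanger_seat","broad_hanger_tab","narrow_hanger"]);q=look("wrist",["narrow_hanger"])
i=np.hstack([cv2.resize(q["color"][:,:,::-1],(400,300)),cv2.resize(p["color"][80:230,130:330,::-1],(400,300),interpolation=cv2.INTER_CUBIC)])
cv2.imwrite("pics/w3.png",i)
g=np.r_[s["eef_pos"]]-[0,0,.0]
pts=g+np.array([[0,0,-.003],[0,0,-.004-.04],[-.0165,.045,-.139],[-.0165,-.045,-.139]])
print(np.round((proj(p,pts)-[130,80])*2+[400,0]))
E
```

```text
t 8.1 tcp [0.4714 0.0753 0.2789] rot [7.060e-01 7.082e-01 1.000e-04 1.000e-04] F [ 0.1  0.5 -1.8] open 0.101 ff 68.38724613189697 q [-0.055 -0.183  2.019  0.     1.306 -0.058]
side broad_hanger 0.59 [0.4509 0.0566 0.2103]
side broad_hanger_seat 0.85 [0.4522 0.0611 0.2087]
side broad_hanger_tab 0.79 [0.451  0.064  0.2103]
side narrow_hanger 0.7 [ 0.4602 -0.18    0.1008]
side narrow_hanger 0.51 [ 0.57   -0.0644  0.0211]
wrist narrow_hanger 0.69 [ 0.4605 -0.144   0.0705]
wrist narrow_hanger 0.35 [ 0.5715 -0.0567  0.0204]
[[535.  58.]
 [538.  97.]
 [517. 162.]
 [545. 207.]]
```

View pics/w3.png

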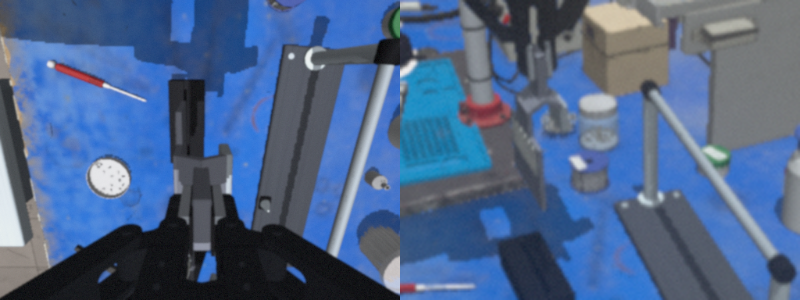

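The broad hanger is out and held upright, with the plate corners near (515,173) and (543,207) in the composite, close to prediction. The narrow one is untouched. I'll move it over the left half of the bar.

In the tool's units: 146 mm / 1000 = 0.146, 130 mm / 1000 = 0.13, 5 degrees / 90 = 0.0556.

Request:
send_rows --rows "0 0 0.0111 -0.008 0.03 0 -1;0 0 0.0222 -0.016 0.065 0 -1;0 0 0.0333 -0.024 0.1 0 -1;0 0 0.0556 -0.03 0.13 0 -1;0 0 0.0556 -0.032 0.146 0 -1;0 0 0.0556 -0.032 0.146 0 -1;0 0 0.0556 -0.032 0.146 0 -1"

```text
time: 9.32
eef_pos: [0.617, 0.044, 0.2789]
tcp_rot: [0.736, 0.677, -0.0, -0.0]
contact_force: [0.6, 0.1, -0.9]
opening: 0.104
finger_force: 68.3
```

```bash
python3 - <<'E'
from h import *
s=state();shift(s["eef_pos"])
p=ctrl.read_camera("side");q=ctrl.read_camera("wrist")
B=(210,60,140,165)
i=np.hstack([cv2.resize(q["color"][:,150:450,::-1],(350,448)),cv2.resize(p["color"][60:209,210:350,::-1],(420,447),interpolation=cv2.INTER_CUBIC)[:448]]) if 0 else None
a=cv2.resize(np.ascontiguousarray(q["color"][100:384,150:420,::-1]),None,fx=1.4,fy=1.4,interpolation=cv2.INTER_CUBIC)
b=cv2.resize(np.ascontiguousarray(p["color"][60:200,210:345,::-1]),None,fx=3,fy=3,interpolation=cv2.INTER_CUBIC)
o=np.zeros((430,800,3),np.uint8);o[:a.shape[0],:a.shape[1]]=a;o[:b.shape[0],380:380+b.shape[1]]=b
cv2.imwrite("pics/w4.png",o)
e=np.array([.087,.996,0]);n=np.array([.996,-.087,0]);g=s["eef_pos"]-[0,0,.044]
pts=[g+.02*k*e+d*n+[0,0,h] for k in(1,-1) for d,h in((.014,-.028),(.022,-.028),(-.0165,-.095))]
bar=[np.array([.613,-.0062,.165])+y*e for y in(.15,.05,-.15)]
print("hanger",np.round((proj(p,pts)-[210,60])*3+[380,0]));print("bar",np.round((proj(p,bar)-[210,60])*3+[380,0]))
E
```

```text
t 9.325 tcp [0.617  0.044  0.2789] rot [ 7.362e-01  6.768e-01 -4.000e-04 -4.000e-04] F [ 0.6  0.1 -0.9] open 0.104 ff 68.29915165901184 q [-0.093  0.145  1.695  0.     1.302 -0.009]
tool axes
 [[ 0.084  0.996 -0.001]
 [ 0.996 -0.084  0.   ]
 [ 0.    -0.001 -1.   ]]
shift mm [0. 0. 0.]
hanger [[581. 203.]
 [591. 201.]
 [538. 294.]
 [603. 230.]
 [614. 228.]
 [558. 323.]]
bar [[523. 208.]
 [572. 273.]
 [698. 443.]]
```

View pics/w4.png

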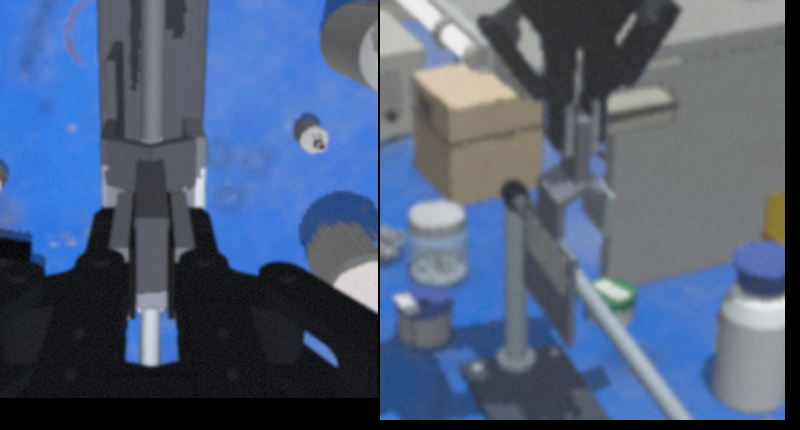

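The bar sits centred under the tab in the wrist view (column ~150 for both). The side view has the plate in front of the bar and the lip at (600,215), matching prediction. Lowering now.

In the tool's units: 65 mm / 1000 = 0.065, 62 mm / 1000 = 0.062.

Request:
send_rows --rows "0 0 0 0 0 0.02 -1;0 0 0 0 0 0.04 -1;0 0 0 0 0 0.055 -1;0 0 0 0 0 0.062 -1;0 0 0 0 0 0.065 -1;0 0 0 0 0 0.065 -1"

```text
time: 10.18
eef_pos: [0.6178, 0.0438, 0.2146]
tcp_rot: [0.736, 0.677, 0.0, 0.0]
contact_force: [-1.2, 0.2, -0.8]
opening: 0.104
finger_force: 68.5
```

In the tool's units: 3 mm / 1000 = 0.003, 2 mm / 1000 = 0.002.

Request:
send_rows --rows "0 0 0 0 0 0.002 -1;0 0 0 0 0 0.003 -1;0 0 0 0 0 0.003 -1"

```text
time: 10.55
eef_pos: [0.6182, 0.0437, 0.2138]
tcp_rot: [0.736, 0.677, 0.001, 0.001]
contact_force: [-2.8, 1.0, 6.2]
opening: 0.102
finger_force: 69.5
```

In the tool's units: -2 mm / 1000 = -0.002, -1 mm / 1000 = -0.001.

Request:
send_rows --rows "0 0 0 0 -0.001 0 -1;0 0 0 0 -0.002 0 -1;0 0 0 0 -0.002 0 -1;0 0 0 0 -0.002 0.001 -1;0 0 0 0 -0.002 0.001 -1"

```text
time: 11.18
eef_pos: [0.6173, 0.0438, 0.2135]
tcp_rot: [0.736, 0.677, 0.002, 0.002]
contact_force: [-0.2, -1.3, 10.0]
opening: 0.102
finger_force: 69.9
```

In the tool's units: -54 mm / 1000 = -0.054, -46 mm / 1000 = -0.046.

Request:
send_rows --rows "0 0 0 0 0 -0.001 -1;0 0 0 -0.006 0 -0.001 -1;0 0 0 -0.014 0 -0.001 -1;0 0 0 -0.022 0 -0.001 -1;0 0 0 -0.03 0 -0.001 -1;0 0 0 -0.038 0 -0.001 -1;0 0 0 -0.046 0 -0.001 -1;0 0 0 -0.054 0 -0.001 -1"

```text
time: 12.18
eef_pos: [0.6125, -0.0083, 0.2135]
tcp_rot: [0.736, 0.677, 0.003, 0.0]
contact_force: [1.4, 5.1, 7.9]
opening: 0.103
finger_force: 69.7
```

In the tool's units: -54 mm / 1000 = -0.054, -48 mm / 1000 = -0.048.

Request:
send_rows --rows "0 0 0 -0.008 0 0 -1;0 0 0 -0.016 0 0 -1;0 0 0 -0.024 0 0 -1;0 0 0 -0.032 0 0 -1;0 0 0 -0.04 0 0 -1;0 0 0 -0.048 0 0 -1;0 0 0 -0.054 0 0 -1;0 0 0 -0.054 0 0 -1"

```text
time: 13.18
eef_pos: [0.6076, -0.0627, 0.2135]
tcp_rot: [0.736, 0.676, 0.002, 0.0]
contact_force: [-0.2, 3.2, 8.6]
opening: 0.104
finger_force: 69.7
```

```bash
python3 - <<'E'
from h import *
s=state();shift(s["eef_pos"])
p=ctrl.read_camera("side");q=ctrl.read_camera("wrist")
a=cv2.resize(np.ascontiguousarray(q["color"][100:384,150:420,::-1]),None,fx=1.4,fy=1.4,interpolation=cv2.INTER_CUBIC)
b=cv2.resize(np.ascontiguousarray(p["color"][110:250,220:355,::-1]),None,fx=3,fy=3,interpolation=cv2.INTER_CUBIC)
o=np.zeros((430,800,3),np.uint8);o[:a.shape[0],:a.shape[1]]=a;o[:b.shape[0],380:380+b.shape[1]]=b
cv2.imwrite("pics/w5.png",o)
e=np.array([.087,.996,0]);n=np.array([.996,-.087,0]);g=s["eef_pos"]-[0,0,.0485]
print("plate bottom ctr+corners",np.round((proj(p,[g-.0165*n+k*e+[0,0,-.095] for k in(0,.045,-.045)])-[220,110])*3+[380,0]))
E
```

```text
t 13.175 tcp [ 0.6076 -0.0627  0.2135] rot [7.364e-01 6.765e-01 2.200e-03 3.000e-04] F [-0.2  3.2  8.6] open 0.104 ff 69.6900987625122 q [-0.27   0.18   1.778  0.004  1.181 -0.187]
tool axes
 [[ 0.085  0.996  0.004]
 [ 0.996 -0.085  0.003]
 [ 0.003  0.003 -1.   ]]
shift mm [0. 0. 0.]
plate bottom ctr+corners [[573. 328.]
 [548. 289.]
 [600. 371.]]
```

View pics/w5.png

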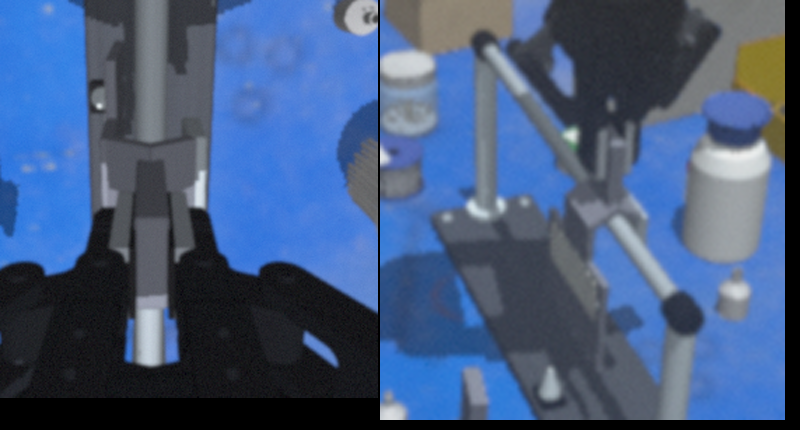

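Hooked on the bar, plate in front of it. The pointer tip shows at side (276,233) and wrist (221,168). I'll check the offset from both cameras.

```bash
python3 - <<'E'
from h import *
s=state();e=np.array([.087,.996,0])
for c,u,v in(("wrist",221.4,168),("side",276,232.7)):
    p=ctrl.read_camera(c)
    r=ray(p,u,v,z=.040);print(c,r,"seat-ptr along",(s["eef_pos"]-r)@e)
p=look("wrist",["pointer"]);
E
```

```text
t 13.275 tcp [ 0.6076 -0.0627  0.2134] rot [7.364e-01 6.766e-01 2.000e-03 4.000e-04] F [0.1 3.7 8.1] open 0.103 ff 69.68969821929932 q [-0.27   0.18   1.778  0.003  1.18  -0.187]
wrist [ 0.57617982 -0.05506092  0.04      ] seat-ptr along -0.004905217594157896
side [ 0.5737903  -0.06017033  0.04      ] seat-ptr along 0.00039164815043108
wrist pointer 0.71 [ 0.5711 -0.0581  0.0205]
```

In the tool's units: 2 mm / 1000 = 0.002, -0.5 mm / 1000 = -0.0005.

Request:
send_rows --rows "0 0 0 0.002 0 -0.0005 -1;0 0 0 0.002 0 -0.0005 -0.7;0 0 0 0.002 0 -0.0005 -0.5;0 0 0 0.002 0 -0.0005 -0.2;0 0 0 0.002 0 -0.0005 0;0 0 0 0.002 0 -0.0005 0;0 0 0 0.002 0 -0.0005 0;0 0 0 0.002 0 -0.0005 0" --grip_force 20

```text
time: 14.48
eef_pos: [0.6067, -0.0617, 0.2119]
tcp_rot: [0.736, 0.677, 0.0, 0.0]
contact_force: [0.1, -0.2, -0.6]
opening: 0.498
finger_force: 0.0
```

In the tool's units: -130 mm / 1000 = -0.13, -90 mm / 1000 = -0.09.

Request:
send_rows --rows "0 0 0 0 0 -0.008 0;0 0 0 0 0 -0.025 0;0 0 0 0 0 -0.05 0;0 0 0 0 0 -0.09 0;0 0 0 0 0 -0.13 0;0 0 0 0 0 -0.13 0;0 0 0 0 0 -0.13 0;0 0 0 0 0 -0.13 0"

```text
time: 15.48
eef_pos: [0.6061, -0.0615, 0.3402]
tcp_rot: [0.736, 0.677, -0.001, -0.001]
contact_force: [0.0, -0.8, 0.4]
opening: 0.5
finger_force: 0.0
```

Request:
send_rows --rows "0 0 0 0 0 0 0;0 0 0 0 0 0 0;0 0 0 0 0 0 0;0 0 0 0 0 0 0;0 0 0 0 0 0 0;0 0 0 0 0 0 0;0 0 0 0 0 0 0;0 0 0 0 0 0 0"

```text
time: 16.48
eef_pos: [0.6067, -0.0617, 0.3419]
tcp_rot: [0.736, 0.677, -0.0, 0.0]
contact_force: [-0.1, 1.1, 0.5]
opening: 0.498
finger_force: 0.0
```

```bash
python3 - <<'E'
from h import *
s=state()
p=ctrl.read_camera("side");q=ctrl.read_camera("wrist")
a=cv2.resize(np.ascontiguousarray(q["color"][60:344,150:420,::-1]),None,fx=1.4,fy=1.4,interpolation=cv2.INTER_CUBIC)
b=cv2.resize(np.ascontiguousarray(p["color"][110:250,220:355,::-1]),None,fx=3,fy=3,interpolation=cv2.INTER_CUBIC)
o=np.zeros((430,800,3),np.uint8);o[:a.shape[0],:a.shape[1]]=a;o[:b.shape[0],380:380+b.shape[1]]=b
cv2.imwrite("pics/w6.png",o)
E
```

```text
t 16.475 tcp [ 0.6067 -0.0617  0.3419] rot [ 0.7362  0.6767 -0.      0.    ] F [-0.1  1.1  0.5] open 0.498 ff 0.0 q [-0.268  0.09   1.643 -0.     1.409 -0.183]
```

View pics/w6.png

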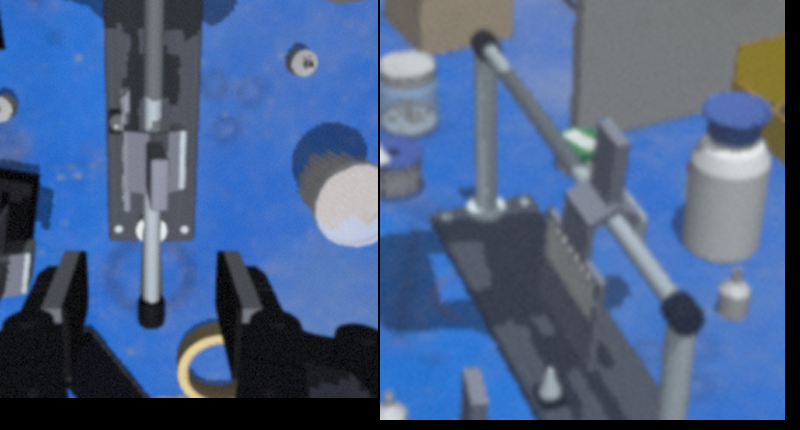

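The hanger hangs freely and upright, tab top at wrist (264,191), pointer at (234,146). One numeric check before handing in.

```bash
python3 - <<'E'
from h import *
e=np.array([.087,.996,0])
q=ctrl.read_camera("wrist");r=ray(q,233.6,145.7,z=.04);t=ray(q,263.6,191.4,z=.22)
print(r,t,"along",(t-r)@e,"x off bar",(t-[.613,-.0062,.22])@[.996,-.087,0])
q2=[ctrl.read_camera("side")["color"][110:250,220:355].astype(float) for _ in range(6)]
print("motion",[round(np.abs(x-q2[0]).mean(),2) for x in q2])
E
```

```text
[ 0.57653864 -0.0562134   0.04      ] [ 0.61127979 -0.06340793  0.22      ] along -0.0041432674917465905 x off bar 0.003263756546408412
motion [np.float64(0.0), np.float64(1.4), np.float64(1.41), np.float64(1.42), np.float64(1.42), np.float64(1.42)]
```

The offset along the bar is about −4 mm (limit ±15). Frame differences are flat at noise level, so it's at rest and I'm handing in.

```bash
python3 -c "
from plant import ctrl
print(ctrl.sign_off())"
```

```text
the job is handed in; nothing more can be done
None
```

I handed the job in (no verdict came back): the broad hanger hangs upright and still on the rail, about 4 mm right of the pointer by my last camera check, with the gripper clear and the narrow hanger not touched.

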